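Set up the soldering bench

TASK

Set up the soldering place: put each solder reel fully down on the spindle of the stand of its own colour, stand the flux bottle in its blue cup, and lay the circuit board flat inside the four corner stops of its carrier, lengthwise. Set everything down gently rather than dropping it or ramming it home, keep the bottle upright, and do not shove the little vial or the soldering iron's stand. At the end everything is let go and at rest.

Things in the scene. Friction and masses are not known exactly. Their poses are not given: they have to be found in the camera images.
- reel_green: Loose reel of solder wire standing on the bench with its bore upright: green plastic flanges and hub, silver wire; outer diameter 54 mm over its whole height of 38 mm, through-bore 20 mm, about 0.25 kg. Origin: centre of the underside, z up along the bore.
- reel_red: The same reel with red flanges and hub. Same size (54 mm across, 38 mm high, 20 mm bore) and same origin: centre of the underside, z up along the bore.
- flux_bottle: Loose amber glass bottle with white and orange label band and black screw cap, closed, upright; body 36 mm across and straight up to 62 mm, cap 24 mm across, 86 mm high in all, about 0.12 kg. Origin: centre of the underside, z up.
- board: Loose green circuit board, 90 mm (its x) by 60 mm (its y), on four 6 mm brass standoffs; board 2 mm thick, top face 8 mm above the bench. In its middle a black finned heat sink to lift it by: 40 mm along x, 24 mm along y, from 8 to 40 mm above the bench; free board beside its long (y) faces, 8 to 18 mm high parts near the two x ends. About 0.11 kg. Origin: centre, at the level of the standoffs' feet; z up.
- stand_green: Green reel stand: weighted round base 84 mm across and 12 mm high with an upright steel spindle 8 mm across in the centre, its pointed top 68 mm above the bench. Stands firm and does not slide. Origin: centre of the underside, z up; a reel that is fully down has its underside 12 mm above this origin.
- stand_red: Red reel stand, the same but for its colour: base 84 mm across and 12 mm high, 8 mm spindle with its top 68 mm above the bench, firm. Origin: centre of the underside, z up.
- bottle_holder: Flux bottle holder: dark round base 92 mm across and 8 mm high, on it a blue round cup with inside diameter 52 mm, outside 60 mm, rim 26 mm above the bench; its floor is the base's top, 8 mm above the bench. Stands firm. Origin: centre of the underside, z up.
- board_carrier: Board carrier: aluminium plate 124 mm (its x) by 94 mm (its y), top face 6 mm above the bench, with four black L-shaped corner stops rising to 16 mm; between the stops there is 106 mm (x) by 76 mm (y), so the board lies in it lengthwise either way round, its standoffs' feet on the plate. Stands firm. Origin: centre of the underside, z up.
- vial: Bystander: small glass vial with yellow contents and an aluminium cap, 22 mm across, 55 mm high, loose and light, upright in the midst of the work. Origin: centre of the underside, z up.
- iron_stand: Bystander at the left edge: soldering iron with a yellow handle in its spring holder on a dark base plate, 170 mm (its x) by 112 mm; the handle slopes up towards the stand's +x to 145 mm from the origin and 215 mm high. A brass-wool cup stands on the same base. Loose, 0.8 kg. Origin: centre of the base's underside, z up.
Mind the look-alikes: they are no part of the job. What is shaped like the board but pink, purple or red is not meant.

How it is judged:
By the outcome, as a careful person would: the job done as asked, in the order asked, and still so for the second after the job is handed in, with the robot touching nothing.
It also fails if it takes over 128 s, if anything falls off the work surface, if the arm or the gripper's body presses on something with over 40 N, if the wrist force passes 120 N, or if a joint passes its speed limit or range.

ROBOT

A 6-joint arm with a two-finger parallel gripper is mounted at the origin on the work surface. World frame = base frame: x ahead of the robot, y to its left, z up, the work surface at z = 0. Lengths are in m, angles in rad, forces in N, time in s.
With the tool pointing down it reaches from about 0.275 to 0.875 m from the base axis. Payload 12.5 kg.
Tool frame: the origin (TCP) lies midway between the tips of the shut fingers; the grasp point (between the pads) lies arm.pinch_z behind it (arm.pinch_z is the distance from the TCP to the grasp point, in m); z points along the fingers, y is the line along which they close (so a half turn about z gives the same grasp; the last joint's range is limited). The gripper opens to 85 mm and grips with 20 to 120 N. Pads are 22 mm wide; open, the fingers measure 114 mm over their backs; the gripper's body (76 mm by 85 mm) begins 54 mm behind the grasp point. The pads swing forward as they close: fully open they stand 13 mm farther back than shut.
Start: joints at [-1.275, 0.351, 1.652, -0, 1.139, -0.085], TCP at [0.204, -0.511, 0.204] pointing down, gripper open.
Joint ranges: [-2.75, 2.75], [-0.79, 2.1], [0.01, 2.65], [-1.57, 4.71], [0.07, 3.14], [-2.87, 2.87]. Speed limits (rad/s): [2.22, 2.22, 2.79, 3.14, 3.14, 3.14].

INTERFACE

Orientations are given as a 3x3 rotation matrix whose columns are the frame's x, y, z axes.
In Python, from bench import arm gives the robot as it stands. The module is installed in compiled form; this text tells all that it offers.
- The arm moves only by the shell command python3 -m pendant 'ROWS' [FORCE]. ROWS is JSON, one flat list of numbers, 5 for each row, row after row: the shift along the tool's x, y, z in m, then the turn about the tool's z in rad, then the closure in counts, from 0 (fully open) to 255 (shut). In form: [dx, dy, dz, turn, jaw, dx, dy, dz, turn, jaw, ...]. A call has exactly 10 rows; each row shifts and turns the commanded pose from where the row before left it, along the tool's axes as they then stand; what a row does not reach is not made up. A row lasts 1/10 s, in which the tool goes at most 50 mm and 8.59 degrees, less where a joint would pass 70% of its speed; a pose out of reach is approached as far as the arm can. A call is refused whole if a number of a shift passes 0.05 or a number of a turn 0.15, either way. A call with a gripper value outside its range is refused whole. The fingers move at their own pace and stop on an object; FORCE is the grip in N (left out, the last holds). Time passes only in rows, so rows that do not move let the fingers close, or fill a call up. It gives the time, the measured TCP pose, the force, the opening and the grip force at its end, in the units of the state.
- arm.read_state(): the state, without advancing time (a new reading comes with each control period).
- arm.grab_frame(name): name is "scene" or "top" or "wrist"; returns (picture, depth): 384x512x3 uint8, red, green, blue; 384x512 float32, m along the optical axis (not along the pixel's ray), 0 where there is no reading.
- arm.camera_params(name): a dict with "fx", "fy", "cx", "cy" (pixels), "rvec" (rotation vector, rad) and "tvec" (3), from world to camera coordinates, as OpenCV has them. Camera axes: x right, y down, z forward; pixel columns grow to the right and rows downward; lengths in m; the calibration is good to about 2 mm. A picture is of the moment at which its call begins: read the wrist's pose just before it. camera_params takes no time and is no camera call; for the wrist camera it gives the pose at the moment of the call.
- arm.sign_off(): hands the job in; it is judged then, once.
The state is a dict: "t": time; "q": joint angles; "qd": joint speeds; "effort": joint torques, N m; "tcp_pos": TCP position; "tool_rot": TCP orientation; "force": force on the tool from outside, world axes, zero at the start; "moment": the same for the moment, N m; "opening": opening from 0.0 (shut) to 1.0 (fully open); "gripper_force": force on a finger pad.
Only numpy, scipy, OpenCV 4.12 (cv2) and the standard library are available. Lean on these libraries where they do the work, as an engineer would, in place of code of your own. Each camera call takes 0.05 s, during which the arm holds its last target. There are 200 camera calls.

## Working session

There is one attempt and no reset: what is moved stays moved. The work goes in short steps, Python scripts to look and compute and a shell command to move; the robot and the scene stay as the last step left them, time stands still between calls to the robot, and variables do not carry over. Pictures are saved under pics/ and viewed, at most 18 in all, crops included, and the job is handed in when it is done.

```bash
mkdir -p pics; cat > h.py <<'E'
import numpy as np, cv2
from bench import arm
def cam(n):
    p=arm.camera_params(n); R=cv2.Rodrigues(np.array(p['rvec'],float))[0]
    return p,R,np.array(p['tvec'],float).ravel()
def grab(n,f=None):
    c=cam(n); im,d=arm.grab_frame(n)
    if f: cv2.imwrite('pics/'+f,im[...,::-1])
    return im,d,c
def plane(c,uv,z):
    p,R,t=c; uv=np.atleast_2d(uv).astype(float)
    r=np.c_[(uv[:,0]-p['cx'])/p['fx'],(uv[:,1]-p['cy'])/p['fy'],np.ones(len(uv))]@R
    o=-R.T@t
    return o+r*((z-o[2])/r[:,2])[:,None]
def cloud(c,d):
    p,R,t=c; v,u=np.mgrid[:d.shape[0],:d.shape[1]]
    P=np.stack([(u-p['cx'])/p['fx']*d,(v-p['cy'])/p['fy']*d,d],-1)
    return (P-t)@R
E
python3 - <<'E'
from h import *
for n in('scene','top'):
    im,d,c=grab(n,n+'0.png'); np.savez(n+'0.npz',im=im,d=d)
    print(n,c[0]['fx'],-c[1].T@c[2],c[1].round(3).tolist(),(d==0).mean())
s=arm.read_state();print(s['tcp_pos'],s['tool_rot'],s['t'],arm.pinch_z,s['force'])
E
```

```text
scene 493.60336592985533 [ 1.28233293 -0.51095608  1.15480967] [[0.544, 0.839, 0.008], [0.628, -0.401, -0.667], [-0.556, 0.368, -0.745]] 0.0038706461588541665
top 442.98516891739627 [0.23167032 0.04799576 1.60681056] [[-0.025, -1.0, 0.005], [-0.992, 0.025, -0.122], [0.122, -0.008, -0.993]] 0.0039825439453125
[ 0.20434815 -0.51029679  0.20311616] [[ 9.28372707e-01  3.71650431e-01 -2.72776043e-04]
 [ 3.71650514e-01 -9.28372199e-01  9.76985617e-04]
 [ 1.09859431e-04 -1.00838414e-03 -9.99999486e-01]] 0.1 0.0187 [ 0.41706623 -0.73986924  1.36430479]
```

View pics/scene0.png

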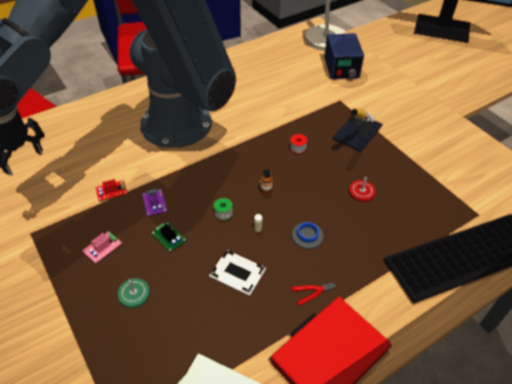

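View pics/top0.png

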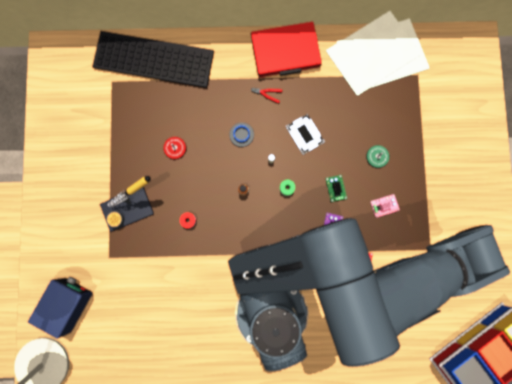

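Top view: board (336,188), with look-alikes pink (385,206), purple (333,218) and red (scene 111,189). Green reel (288,187), not the green stand (377,156). Red reel (188,220), not the red stand (175,148), the red box or the pliers. Bottle (243,191), vial (271,160), holder (242,135), carrier (305,133). Only the green board matches the description.

```bash
python3 - <<'E'
from h import *
S={n:np.load(n+'0.npz') for n in('scene','top')}
C={n:cam(n) for n in S}
# name: (top uv, scene uv, top height)
T=dict(reel_green=((288,187),(223,208),.038),reel_red=((188,220),(299,144),.038),bottle=((243,191),(266,180),.086),board=((336,188),(169,236),.04),
 stand_green=((377,156),(134,292),.012),stand_red=((175,148),(362,190),.012),holder=((242,135),(307,235),.026),carrier=((305,133),(238,271),.006),vial=((271,160),(258,222),.055),iron=((127,207),(357,130),.01))
for k,(a,b,z) in T.items():
    o=[]
    for n,uv in(('top',a),('scene',b)):
        d=S[n]['d']; P=cloud(C[n],d); u,v=uv; r=24
        w=P[v-r:v+r,u-r:u+r].reshape(-1,3)
        m=(abs(w[:,2]-z)<.006) if z>.015 else (w[:,2]>z-.004)&(w[:,2]<.02)
        q=w[m]
        (x,y),(wd,hh),an=cv2.minAreaRect(q[:,:2].astype(np.float32)) if len(q)>3 else((0,0),(0,0),0)
        o.append((n,len(q),round(x,3),round(y,3),round(wd,3),round(hh,3),round(an)))
    print(k,o)
E
```

```text
reel_green [('top', 147, 0.444, -0.067, 0.051, 0.051, 87), ('scene', 196, 0.447, -0.068, 0.051, 0.058, 60)]
reel_red [('top', 138, 0.335, 0.291, 0.051, 0.05, 45), ('scene', 144, 0.338, 0.292, 0.051, 0.055, 52)]
bottle [('top', 33, 0.438, 0.091, 0.017, 0.022, 88), ('scene', 42, 0.443, 0.089, 0.023, 0.02, 26)]
board [('top', 60, 0.438, -0.247, 0.038, 0.025, 10), ('scene', 107, 0.444, -0.247, 0.044, 0.027, 11)]
stand_green [('top', 340, 0.557, -0.398, 0.159, 0.178, 87), ('scene', 673, 0.547, -0.405, 0.099, 0.101, 47)]
stand_red [('top', 293, 0.582, 0.336, 0.125, 0.168, 2), ('scene', 402, 0.605, 0.352, 0.137, 0.182, 59)]
holder [('top', 54, 0.648, 0.092, 0.055, 0.057, 90), ('scene', 116, 0.653, 0.092, 0.058, 0.06, 38)]
carrier [('top', 990, 0.651, -0.141, 0.176, 0.181, 88), ('scene', 1710, 0.642, -0.139, 0.133, 0.155, 57)]
vial [('top', 25, 0.549, -0.012, 0.018, 0.019, 59), ('scene', 42, 0.553, -0.013, 0.017, 0.023, 56)]
iron [('top', 912, 0.391, 0.513, 0.173, 0.171, 89), ('scene', 833, 0.373, 0.523, 0.167, 0.262, 50)]
```

```bash
python3 - <<'E'
from h import *
S=np.load('top0.npz');im=S['im'];im=im[115:245,150:410]
cv2.imwrite('pics/crop1.png',cv2.resize(im,None,fx=3,fy=3,interpolation=cv2.INTER_CUBIC)[...,::-1])
E
```

```text
(no output)
```

View pics/crop1.png

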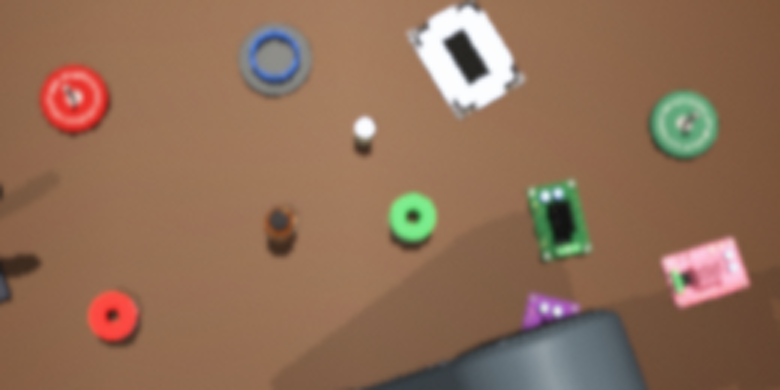

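Crop confirms the green board at crop (559,220), its heat sink dark; pink and purple excluded. Now the precise plane casts for stands, carrier and yaw.

```bash
python3 - <<'E'
from h import *
def rect(mask,c,z,u,v,r):
    m=np.zeros_like(mask,np.uint8); m[v-r:v+r,u-r:u+r]=mask[v-r:v+r,u-r:u+r]
    n,l,st,ce=cv2.connectedComponentsWithStats(m); i=1+np.argmax(st[1:,4])
    vv,uu=np.nonzero(l==i); P=plane(c,np.c_[uu,vv],z)[:,:2].astype(np.float32)
    rr=cv2.minAreaRect(P); bp=cv2.boxPoints(rr); e=sorted([bp[1]-bp[0],bp[2]-bp[1]],key=np.linalg.norm)[1]
    a=np.degrees(np.arctan2(e[1],e[0]))
    return 'c',np.round(rr[0],4),'mean',P.mean(0).round(4),'size',np.round(rr[1],3),'long axis',round((a+90)%180-90,1)
for n,pos in(('top',dict(sg=(377,156),sr=(175,148),ho=(242,135),ca=(305,133),bo=(336,188),rg=(288,187),rr=(188,220))),
             ('scene',dict(sg=(134,292),sr=(362,190),ho=(307,235),ca=(238,271),bo=(169,236),rg=(223,208),rr=(299,144)))):
    im=np.load(n+'0.npz')['im']; c=cam(n); h,s,v=[x.astype(int) for x in cv2.split(cv2.cvtColor(im,cv2.COLOR_RGB2HSV))]
    G=(h>40)&(h<90)&(s>70)&(v>40); R=((h<8)|(h>172))&(s>170)&(v>120); W=(s<50)&(v>140); B=(h>100)&(h<130)&(s>80)
    for k,mk,z in(('sg',G,.012),('sr',R,.012),('ho',B,.026),('ca',W,.006),('bo',G,.008),('rg',G,.038),('rr',R,.038)):
        print(n,k,*rect(mk,c,z,*pos[k],28))
E
```

```text
top sg c [ 0.5541 -0.4049] mean [ 0.5523 -0.4027] size [0.077 0.082] long axis -38.9
top sr c [0.6038 0.3411] mean [0.6    0.3393] size [0.082 0.08 ] long axis 43.8
top ho c [0.6468 0.0938] mean [0.6473 0.0939] size [0.061 0.06 ] long axis 43.1
top ca c [ 0.6464 -0.1418] mean [ 0.6451 -0.1411] size [0.131 0.101] long axis 28.6
top bo c [ 0.4397 -0.2469] mean [ 0.4371 -0.2476] size [0.09  0.061] long axis 10.0
top rg c [ 0.4437 -0.0686] mean [ 0.443  -0.0669] size [0.054 0.058] long axis -1.4
top rr c [0.3346 0.2909] mean [0.3339 0.2914] size [0.05  0.057] long axis -0.2
scene sg c [ 0.5592 -0.4059] mean [ 0.5656 -0.4076] size [0.085 0.085] long axis 22.5
scene sr c [0.6061 0.3423] mean [0.6079 0.3401] size [0.081 0.08 ] long axis 57.4
scene ho c [0.6545 0.091 ] mean [0.6542 0.0909] size [0.06  0.073] long axis -36.3
scene ca c [ 0.6482 -0.1418] mean [ 0.651  -0.1425] size [0.127 0.098] long axis 28.9
scene bo c [ 0.4379 -0.2472] mean [ 0.4431 -0.2519] size [0.098 0.06 ] long axis 10.4
scene rg c [ 0.4467 -0.0665] mean [ 0.4461 -0.0669] size [0.054 0.054] long axis -32.6
scene rr c [0.3355 0.293 ] mean [0.3348 0.2931] size [0.058 0.055] long axis 57.5
```

```bash
cat > to.py <<'E'
import sys
from h import *
a=[float(x) for x in sys.argv[1:]]
s=arm.read_state();p=np.array(s['tcp_pos']);R=np.array(s['tool_rot'])
yaw=np.degrees(np.arctan2(R[1,0],R[0,0]))
print('t',round(s['t'],2),'tcp',p.round(4),'yaw',yaw.round(2),'F',np.round(s['force'],1),'open',round(s['opening'],3))
if a:
    print('tool delta',(R.T@(np.array(a[:3])-p)).round(4), 'turn(tool z) rad', [round(np.radians(-(y-yaw)),3) for y in a[3:]])
E
python3 -m pendant '[0.038,-0.031,0,0,0,0.038,-0.031,0,0,0,0.038,-0.031,0,0,0,0.038,-0.031,0,0,0,0.038,-0.031,0,0,0,0.038,-0.031,0,0,0,0.038,-0.031,0,0,0,0.038,-0.031,0,0,0,0.038,-0.031,0,0,0,0.038,-0.031,0,0,0]' 40
python3 to.py .445 -.067 .2 0
python3 - <<'E'
from h import *
im,d,c=grab('wrist','w1.png');np.savez('w1.npz',im=im,d=d);print(-c[1].T@c[2],c[1].round(3).tolist(),c[0])
E
```

```text
t: 1.1
tcp_pos: [0.4425, -0.0795, 0.2036]
tool_rot: [[0.928, 0.372, 0.0], [0.372, -0.928, -0.0], [0.0, 0.0, -1.0]]
force: [0.6, -0.9, 0.0]
opening: 0.996
gripper_force: 0.0
t 1.1 tcp [ 0.4425 -0.0795  0.2036] yaw 21.82 F [ 0.6 -0.9  0. ] open 0.996
tool delta [ 0.007  -0.0107  0.0036] turn(tool z) rad [np.float64(0.381)]
[ 0.50303266 -0.05401756  0.37468994] [[0.372, -0.928, 0.0], [-0.896, -0.359, 0.262], [-0.243, -0.098, -0.965]] {'fx': 293.0973223765603, 'fy': 293.0973223765603, 'cx': 259.21261688943855, 'cy': 189.47229743780898, 'rvec': array([-2.41337504,  1.63298727,  0.21710619]), 'tvec': array([-0.23742027,  0.33312458,  0.47855191])}
```

View pics/w1.png

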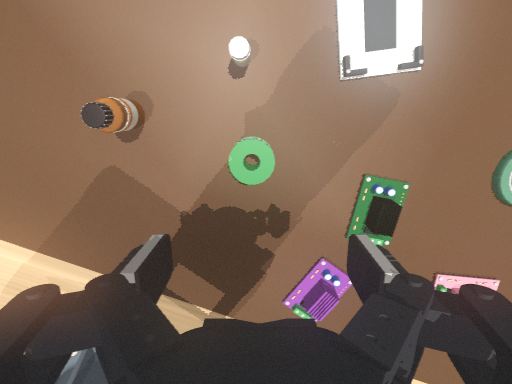

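Wrist view: green reel top at (251,161), bottle cap (98,116), vial (239,48), green board (382,208), purple look-alike (318,290).

```bash
cat >> h.py <<'E'
def comp(im,h0,h1,s0,v0,u,v,r,s1=256,v1=256):
    h,s,vv=[x.astype(int) for x in cv2.split(cv2.cvtColor(im,cv2.COLOR_RGB2HSV))]
    hm=((h>=h0)&(h<=h1)) if h0<=h1 else ((h>=h0)|(h<=h1))
    k=hm&(s>=s0)&(s<s1)&(vv>=v0)&(vv<v1); m=np.zeros(k.shape,np.uint8); y0,x0=max(v-r,0),max(u-r,0)
    m[y0:v+r,x0:u+r]=k[y0:v+r,x0:u+r]
    n,l,st,ce=cv2.connectedComponentsWithStats(m); i=1+np.argmax(st[1:,4])
    yy,xx=np.nonzero(l==i); return np.c_[xx,yy]
def rect(c,uv,z):
    P=plane(c,uv,z)[:,:2].astype(np.float32); rr=cv2.minAreaRect(P); bp=cv2.boxPoints(rr)
    e=sorted([bp[1]-bp[0],bp[2]-bp[1]],key=np.linalg.norm)[1]; a=np.degrees(np.arctan2(e[1],e[0]))
    cc=cv2.minEnclosingCircle(P)
    return 'rect',np.round(rr[0],4),np.round(rr[1],4),'ang',round((a+90)%180-90,1),'circ',np.round(cc[0],4),round(2*cc[1],4)
E
python3 - <<'E'
from h import *
f=np.load('w1.npz');c=cam('wrist');im,d=f['im'],f['d']
print('reel',rect(c,comp(im,45,85,80,60,251,161,40),.038))
print('board',rect(c,comp(im,45,85,80,30,382,208,50),.008))
P=cloud(c,d)
for n,(u,v,z,r) in dict(reel=(251,161,.038,40),cap=(98,116,.086,35),vial=(239,48,.055,30),sink=(382,208,.04,50)).items():
    q=P[v-r:v+r,u-r:u+r].reshape(-1,3); q=q[abs(q[:,2]-z)<.004]
    print(n,len(q),q[:,2].mean().round(4),cv2.minEnclosingCircle(q[:,:2].astype(np.float32)),cv2.minAreaRect(q[:,:2].astype(np.float32)))
E
```

```text
reel ('rect', array([ 0.448 , -0.0617]), array([0.0528, 0.0535]), 'ang', np.float32(-68.0), 'circ', array([ 0.4487, -0.0616]), 0.0554)
board ('rect', array([ 0.4438, -0.2413]), array([0.0912, 0.0608]), 'ang', np.float32(10.7), 'circ', array([ 0.4446, -0.2411]), 0.1068)
reel 1455 0.0388 ((0.44813764095306396, -0.0624263770878315), 0.0272735133767128) ((0.4484380781650543, -0.06229502707719803), (0.05270319804549217, 0.052845075726509094), 66.3829345703125)
cap 560 0.0866 ((0.4413068890571594, 0.09645600616931915), 0.012926798313856125) ((0.4417416453361511, 0.09622147679328918), (0.024277713149785995, 0.02442909963428974), 34.13390350341797)
vial 377 0.0561 ((0.5540812611579895, -0.007164590060710907), 0.010569375939667225) ((0.5539499521255493, -0.007192343473434448), (0.019985593855381012, 0.02007836103439331), 53.724971771240234)
sink 656 0.0394 ((0.444389283657074, -0.2414092719554901), 0.02317364327609539) ((0.4442349374294281, -0.24158163368701935), (0.04048040509223938, 0.025137193500995636), 10.76228141784668)
```

```bash
python3 -m pendant '[0.005,-0.005,0.02,0,0,0.004,-0.006,0.03,0,0,0,0,0.03,0,0,0,0,0.02,0,0,0,0,0,0,0,0,0,0,0,0,0,0,0,0,0,0,0,0,0,0,0,0,0,0,0,0,0,0,0,0]' | head -3
python3 - <<'E'
from h import *
im,d,c=grab('wrist','w2.png');print(arm.read_state()['tcp_pos'])
P=cloud(c,d);q=P[:260,100:400].reshape(-1,3);q=q[(abs(q[:,2]-.038)<.004)&(np.hypot(q[:,0]-.446,q[:,1]+.065)<.045)]
print(len(q),cv2.minEnclosingCircle(q[:,:2].astype(np.float32)),cv2.minAreaRect(q[:,:2].astype(np.float32)))
E
python3 to.py .446 -.065 .007
```

```text
t: 2.15
tcp_pos: [0.4464, -0.0681, 0.104]
tool_rot: [[0.928, 0.372, 0.001], [0.372, -0.928, -0.0], [0.001, 0.0, -1.0]]
[ 0.44640809 -0.06804665  0.10388573]
2735 ((0.4457661807537079, -0.06754732131958008), 0.027167385444045067) ((0.4459029734134674, -0.06741812080144882), (0.05326367914676666, 0.05296209082007408), 22.268957138061523)
t 2.2 tcp [ 0.4464 -0.068   0.1039] yaw 21.82 F [ 0.1 -0.1 -0.2] open 1.001
tool delta [ 0.0007 -0.003   0.0969] turn(tool z) rad []
```

View pics/w2.png

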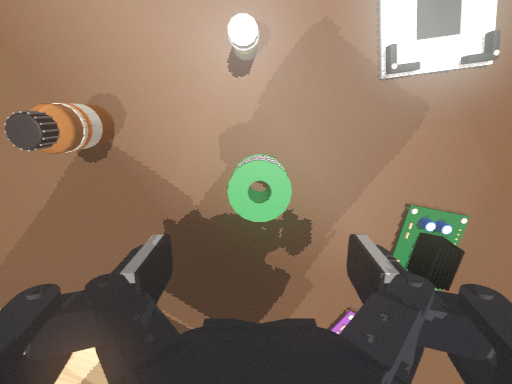

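Settled view: reel at (260,190), measured (.446,-.0675), agreeing with the other cameras. The tool is over it; descend and grip.

```bash
python3 -m pendant '[0,0,0.03,0,0,0,0,0.03,0,0,0,0,0.022,0,0,0,0,0.01,0,0,0,0,0.004,0,0,0,0,0,0,120,0,0,0,0,255,0,0,0,0,255,0,0,0,0,255,0,0,0,0,255]' 40
python3 -m pendant '[0,0,0,0,255,0,0,0,0,255,0,0,-0.01,0,255,0,0,-0.02,0,255,0,0,-0.03,0,255,0,0,-0.03,0,255,0,0,-0.03,0,255,0,0,0,0,255,0,0,0,0,255,0,0,0,0,255]'
python3 to.py .556 -.405 .13 
```

```text
t: 3.2
tcp_pos: [0.4492, -0.0691, 0.0105]
tool_rot: [[0.928, 0.372, 0.007], [0.372, -0.928, -0.002], [0.005, 0.005, -1.0]]
force: [3.5, -10.4, 28.3]
opening: 0.147
gripper_force: 14.7
t: 4.2
tcp_pos: [0.4456, -0.0678, 0.127]
tool_rot: [[0.928, 0.372, -0.001], [0.372, -0.928, 0.0], [-0.001, -0.001, -1.0]]
force: [-0.3, 0.1, -0.1]
opening: -0.001
gripper_force: 0.0
t 4.2 tcp [ 0.4456 -0.0678  0.127 ] yaw 21.82 F [-0.3  0.1 -0.1] open -0.001
tool delta [-0.0229  0.354  -0.0033] turn(tool z) rad []
```

```bash
python3 - <<'E'
from h import *
im,d,c=grab('wrist','w3.png')
P=cloud(c,d);q=P[:300,100:400].reshape(-1,3);q=q[(abs(q[:,2]-.038)<.004)]
print(len(q),cv2.minEnclosingCircle(q[:,:2].astype(np.float32)),np.percentile(P[:300,100:400,2],[90,99,100]))
E
```

```text
2500 ((0.46298056840896606, -0.0051516019739210606), 0.09129960089921951) [0.19301997 0.22672648 0.29801642]
```

View pics/w3.png

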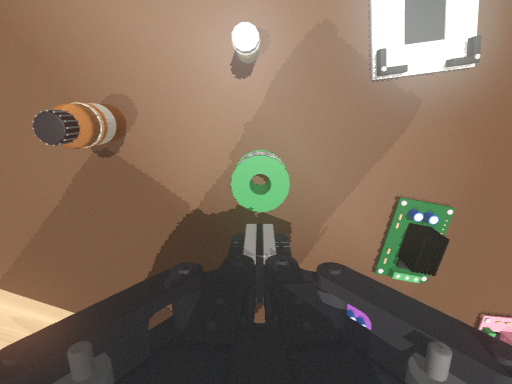

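```bash
python3 - <<'E'
from h import *
im,d,c=grab('wrist');s=arm.read_state();p=np.array(s['tcp_pos']);R=np.array(s['tool_rot'])
uv=comp(im,45,85,80,60,260,183,40);print('reel',rect(c,uv,.038))
P=cloud(c,d);q=P[uv[:,1],uv[:,0]];print(np.median(q,0))
K=c[0]
for X in(p,p-R[:,2]*.0187):
    x=c[1]@X+c[2];print('tcp px',x[0]/x[2]*K['fx']+K['cx'],x[1]/x[2]*K['fy']+K['cy'],'depth there',x[2])
print('depth at tips',d[225:245:5,255:265:3])
for n in('top','scene'):
    im,d,c=grab(n)
    uv=comp(im,45,85,80,60,*((288,187) if n=='top' else (223,208)),30);print(n,rect(c,uv,.038))
E
python3 to.py
```

```text
reel ('rect', array([ 0.4458, -0.0672]), array([0.0527, 0.0532]), 'ang', np.float32(-68.2), 'circ', array([ 0.4461, -0.0669]), 0.0552)
[ 0.4445902  -0.06746663  0.03864671]
tcp px 261.0351827486816 219.20542590191872 depth there 0.1823403976715006
tcp px 261.25070356553533 231.209558685786 depth there 0.16429325929093674
depth at tips [[0.14561366 0.14599743 0.1459368  0.1464882 ]
 [0.13994487 0.14010471 0.14026678 0.        ]
 [0.13422495 0.13356844 0.13506246 0.13525267]
 [0.12994254 0.12850867 0.12820981 0.12921546]]
t 4.35 tcp [ 0.4458 -0.0679  0.1268] yaw 21.82 F [ 0.4 -0.2  0. ] open 0.0Traceback (most recent call last):
  File "<stdin>", line 11, in <module>
  File "h.py", line 24, in comp
    n,l,st,ce=cv2.connectedComponentsWithStats(m); i=1+np.argmax(st[1:,4])
                                                       ~~~~~~~~~^^^^^^^^^^
    return _wrapfunc(a, 'argmax', axis=axis, out=out, **kwds)
    return bound(*args, **kwds)
ValueError: attempt to get argmax of an empty sequence
```

Reel untouched at (.446,-.067); the pads evidently gripped too near its top edge and slipped off upward. I'll measure how far back the fingertips stand at an opening near 54 mm.

```bash
cat > tips.py <<'E'
from h import *
im,d,c=grab('wrist');s=arm.read_state();p=np.array(s['tcp_pos']);R=np.array(s['tool_rot'])
L=(cloud(c,d)-p)@R; ok=(d>0)&(abs(L[...,0])<.02)&(L[...,2]>-.06)&(L[...,2]<.03)
l=L[ok]
for sg in(-1,1):
    q=l[l[:,1]*sg>0.0]
    if len(q)>20:
        i=np.percentile(q[:,2],99.5);t=q[q[:,2]>i-.008]
        print(sg,'tip z rel TCP',i.round(4),'inner y',np.abs(t[:,1]).min().round(4),'outer',np.abs(q[:,1]).max().round(4), 'opening',s['opening'])
E
python3 tips.py
python3 -m pendant '[0,0,0,0,70,0,0,0,0,70,0,0,0,0,70,0,0,0,0,70,0,0,0,0,70,0,0,0,0,70,0,0,0,0,70,0,0,0,0,70,0,0,0,0,70,0,0,0,0,70]'|grep open; python3 tips.py
python3 -m pendant '[0,0,0,0,0,0,0,0,0,0,0,0,0,0,0,0,0,0,0,0,0,0,0,0,0,0,0,0,0,0,0,0,0,0,0,0,0,0,0,0,0,0,0,0,0,0,0,0,0,0]'|grep open; python3 tips.py
```

```text
-1 tip z rel TCP -0.0332 inner y 0.0003 outer 0.0148 opening 0.002809648048709732
1 tip z rel TCP -0.0329 inner y 0.0001 outer 0.0126 opening 0.002809648048709732
opening: 0.727
-1 tip z rel TCP -0.0342 inner y 0.0316 outer 0.0457 opening 0.7264857829636155
1 tip z rel TCP -0.0345 inner y 0.0297 outer 0.0437 opening 0.7264857829636155
opening: 0.998
-1 tip z rel TCP -0.0416 inner y 0.0432 outer 0.0576 opening 0.9965351906678929
1 tip z rel TCP -0.0415 inner y 0.0412 outer 0.0553 opening 0.9965351906678929
```

```bash
python3 -m pendant '[0,0,0,0,255,0,0,0,0,255,0,0,0,0,255,0,0,0,0,255,0,0,0,0,255,0,0,0,0,255,0,0,0,0,255,0,0,0,0,255,0,0,0,0,255,0,0,0,0,255]'|grep open
python3 - <<'E'
from h import *
im,d,c=grab('wrist');s=arm.read_state();p=np.array(s['tcp_pos']);R=np.array(s['tool_rot'])
L=(cloud(c,d)-p)@R
for r in range(212,330,6): print(r,[ (L[r,k]*1000).round(0).tolist() for k in(250,261,272)],im[r,261])
cv2.imwrite('pics/w4.png',cv2.resize(im[170:330,200:320],None,fx=4,fy=3.7)[...,::-1])
print((-c[1].T@c[2]-p)@R)
E
```

```text
opening: -0.003
212 [[-40.0, -11.0, 126.0], [-27.0, 1.0, 89.0], [-40.0, 13.0, 127.0]] [ 98 142  90]
218 [[-46.0, -11.0, 125.0], [-47.0, 1.0, 127.0], [-47.0, 13.0, 126.0]] [84 74 59]
224 [[11.0, -6.0, -34.0], [10.0, -0.0, -34.0], [10.0, 5.0, -34.0]] [60 64 53]
230 [[10.0, -6.0, -41.0], [11.0, -0.0, -42.0], [10.0, 5.0, -41.0]] [61 66 57]
236 [[10.0, -5.0, -48.0], [11.0, -0.0, -48.0], [10.0, 5.0, -48.0]] [58 59 52]
242 [[11.0, -5.0, -55.0], [10.0, -0.0, -53.0], [10.0, 4.0, -54.0]] [61 63 56]
248 [[10.0, -5.0, -60.0], [10.0, -0.0, -59.0], [11.0, 4.0, -61.0]] [56 55 51]
254 [[10.0, -5.0, -65.0], [11.0, -0.0, -66.0], [10.0, 4.0, -65.0]] [52 50 47]
260 [[11.0, -5.0, -72.0], [8.0, -0.0, -66.0], [12.0, 4.0, -72.0]] [51 52 49]
266 [[12.0, -4.0, -77.0], [5.0, -0.0, -66.0], [11.0, 4.0, -75.0]] [55 53 53]
272 [[11.0, -4.0, -80.0], [3.0, -0.0, -66.0], [11.0, 3.0, -80.0]] [53 51 52]
278 [[11.0, -4.0, -83.0], [0.0, -0.0, -66.0], [10.0, 3.0, -83.0]] [53 48 51]
284 [[11.0, -4.0, -87.0], [-3.0, -0.0, -65.0], [15.0, 3.0, -94.0]] [48 49 48]
290 [[8.0, -4.0, -86.0], [-5.0, -0.0, -66.0], [13.0, 3.0, -93.0]] [47 43 44]
296 [[-0.0, -4.0, -78.0], [-9.0, -0.0, -65.0], [11.0, 3.0, -93.0]] [50 48 49]
302 [[-3.0, -5.0, -78.0], [-12.0, -0.0, -65.0], [8.0, 3.0, -93.0]] [53 50 50]
308 [[-5.0, -5.0, -78.0], [-160.0, 1.0, 126.0], [7.0, 3.0, -94.0]] [118  89  67]
314 [[-9.0, -5.0, -76.0], [-168.0, 1.0, 126.0], [6.0, 3.0, -95.0]] [117  87  65]
320 [[-9.0, -5.0, -79.0], [-177.0, 1.0, 127.0], [3.0, 3.0, -95.0]] [119  89  65]
326 [[9.0, -4.0, -104.0], [9.0, -1.0, -104.0], [10.0, 2.0, -105.0]] [40 40 43]
[ 0.06571511 -0.00118075 -0.17110201]
```

View pics/w4.png

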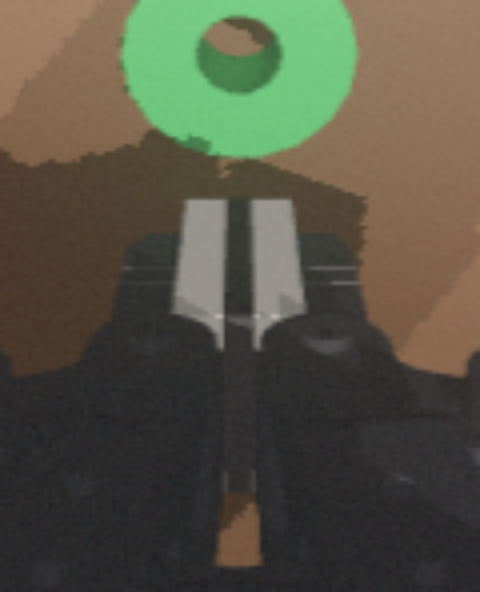

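The wrist view shows the real tips at 28–33 mm behind the reported TCP (reel at crop (240,50), tips at (240,200)), which explains the miss. I'll descend that much farther, slowing near the end.

```bash
python3 -m pendant '[0,0,0,0,0,0,0,0,0,0,0,0,0,0,0,0,0,0.02,0,0,0,0,0.03,0,0,0,0,0.03,0,0,0,0,0.02,0,0,0,0,0.01,0,0,0,0,0.01,0,0,0,0,0,0,0]' 40
python3 -m pendant '[0,0,0.008,0,0,0,0,0.008,0,0,0,0,0.008,0,0,0,0,0.005,0,0,0,0,0.004,0,0,0,0,0,0,0,0,0,0,0,80,0,0,0,0,110,0,0,0,0,110,0,0,0,0,110]'
python3 -m pendant '[0,0,0,0,130,0,0,0,0,255,0,0,0,0,255,0,0,0,0,255,0,0,0,0,255,0,0,0,0,255,0,0,0,0,255,0,0,0,0,255,0,0,0,0,255,0,0,0,0,255]'
```

```text
t: 8.55
tcp_pos: [0.4461, -0.0679, 0.0071]
tool_rot: [[0.928, 0.372, -0.001], [0.372, -0.928, 0.0], [-0.001, -0.0, -1.0]]
force: [0.1, -1.2, 0.7]
opening: 1.001
gripper_force: 0.0
t: 9.55
tcp_pos: [0.4465, -0.0681, -0.0248]
tool_rot: [[0.928, 0.372, 0.001], [0.372, -0.928, -0.0], [0.0, 0.0, -1.0]]
force: [-2.3, -0.3, 7.5]
opening: 0.627
gripper_force: 40.7
t: 10.55
tcp_pos: [0.4465, -0.068, -0.0248]
tool_rot: [[0.928, 0.372, 0.001], [0.372, -0.928, -0.0], [0.0, 0.0, -1.0]]
force: [-2.1, -0.4, 7.3]
opening: 0.627
gripper_force: 40.7
```

```bash
python3 -m pendant '[0,0,-0.01,0,255,0,0,-0.02,0,255,0,0,-0.03,0,255,0,0,-0.03,0,255,0,0,-0.025,0,255,0,0,0,0,255,0,0,0,0,255,-0.003,0.03,0,0,255,-0.003,0.04,0,0,255,-0.003,0.04,0,0,255]'
python3 -m pendant '[-0.003,0.04,0,0,255,-0.003,0.04,0,0,255,-0.002,0.04,0,0,255,-0.002,0.04,0,0,255,-0.002,0.04,0,0,255,-0.002,0.03,0,0,255,0,0.013,0,0,255,0,0,0,0,255,0,0,0,0,255,0,0,0,0,255]'
python3 to.py .556 -.405 .09
python3 - <<'E'
from h import *
im,d,c=grab('wrist','w5.png');np.savez('w5.npz',im=im,d=d)
E
```

```text
t: 11.55
tcp_pos: [0.4782, -0.1742, 0.0881]
tool_rot: [[0.928, 0.372, -0.002], [0.372, -0.928, 0.001], [-0.002, -0.002, -1.0]]
force: [1.0, 1.1, -2.4]
opening: 0.63
gripper_force: 43.1
t: 12.55
tcp_pos: [0.5557, -0.4031, 0.0887]
tool_rot: [[0.928, 0.372, -0.001], [0.372, -0.928, 0.001], [-0.001, -0.002, -1.0]]
force: [-0.1, 0.1, -2.9]
opening: 0.629
gripper_force: 43.2
t 12.55 tcp [ 0.5557 -0.4031  0.0887] yaw 21.85 F [-0.1  0.1 -2.9] open 0.629
tool delta [-0.0004  0.0019 -0.0013] turn(tool z) rad []
```

View pics/w5.png

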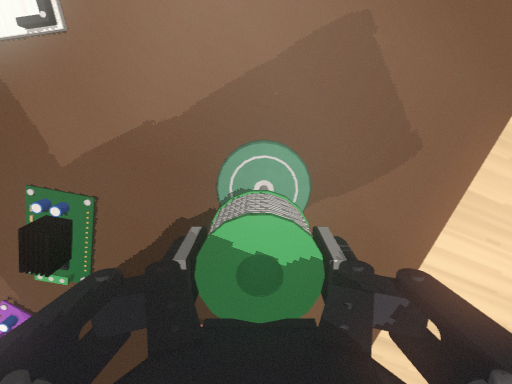

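Held reel's top at (260,265), bore (259,278), stand base at (264,185).

```bash
cat >> h.py <<'E'
def circfit(P):
    A=np.c_[2*P[:,:2],np.ones(len(P))]
    keep=np.ones(len(P),bool)
    for _ in range(4):
        x=np.linalg.lstsq(A[keep],(P[keep,:2]**2).sum(1),rcond=None)[0]; r=np.sqrt(x[2]+x[0]**2+x[1]**2)
        e=abs(np.hypot(P[:,0]-x[0],P[:,1]-x[1])-r); keep=e<max(2*np.median(e[keep]),.0005)
    return x[:2].round(4),round(2*r,4),keep.sum()
E
python3 - <<'E'
from h import *
f=np.load('w5.npz');c=cam('wrist');im,d=f['im'],f['d'];P=cloud(c,d)
# base outer edge points: base pixels (z 8..16mm), contour on hull
m=((abs(P[...,2]-.012)<.004)&(d>0)).astype(np.uint8);m[:,:205]=0;m[:,325:]=0;m[:130]=0;m[230:]=0
m=cv2.morphologyEx(m,cv2.MORPH_OPEN,np.ones((3,3)))
v,u=np.nonzero(m);pts=[]
for k in np.unique(u): pts.append((k,v[u==k].min()-.5))
for k in np.unique(v): pts+= [(u[v==k].min()-.5,k),(u[v==k].max()+.5,k)]
pts=np.array([p for p in pts if p[1]<200]);print('base',circfit(plane(c,pts,.012)))
z=P[265:275,240:280,2];print('reel top z',np.median(z))
zt=np.median(P[235:250,240:280,2]);print(zt)
uv=comp(im,45,85,100,30,260,265,75);vv=uv[uv[:,1]>245]
e=[];
for k in np.unique(vv[:,1]):
    if k<290: q=vv[vv[:,1]==k,0]; e+= [(q.min()-.5,k),(q.max()+.5,k)]
print('reel',circfit(plane(c,np.array(e),zt)))
m=(abs(P[...,2]-zt)<.004)&(d>0);m[:200]=0;m[:,:190]=0;m[:,330:]=0;q=P[m];q=q[np.hypot(q[:,0]-.5556,q[:,1]+.4035)<.034];print(len(q),cv2.minEnclosingCircle(q[:,:2].astype(np.float32)))
# bore: dark pixels
print('bore',rect(c,comp(im,45,85,100,10,259,278,24,v1=105),zt))
E
python3 to.py
```

```text
base (array([ 0.5566, -0.4057]), np.float64(0.0828), np.int64(202))
reel top z 0.13402408088890594
0.15248059812632414
reel (array([ 0.5552, -0.4023]), np.float64(0.0537), np.int64(88))
10573 ((0.5572258234024048, -0.4016227722167969), 0.03022759221494198)
bore ('rect', array([ 0.555 , -0.4021]), array([0.0196, 0.0195]), 'ang', np.float32(21.9), 'circ', array([ 0.5549, -0.4023]), 0.0204)
t 12.6 tcp [ 0.5558 -0.4032  0.0891] yaw 21.86 F [ 0.5  0.5 -2.8] open 0.636
```

```bash
python3 -m pendant '[0,0.004,0,0,255,0,0,0,0,255,0,0,0.015,0,255,0,0,0.015,0,255,0,0,0.015,0,255,0,0,0.015,0,255,0,0,0.01,0,255,0,0,0.01,0,255,0,0,0.01,0,255,0,0,0.004,0,255]'
python3 -m pendant '[0,0,0,0,255,0,0,0,0,255,0,0,0.001,0,255,0,0,0.002,0,255,0,0,0.001,0,255,0,0,0.001,0,255,0,0,0.001,0,255,0,0,0,0,255,0,0,0,0,255,0,0,0,0,255]'
python3 to.py .5566 -.4057 -.0128
```

```text
t: 13.6
tcp_pos: [0.5573, -0.4077, -0.0056]
tool_rot: [[0.928, 0.372, -0.001], [0.372, -0.928, 0.001], [-0.0, -0.001, -1.0]]
force: [-0.3, -0.1, -2.1]
opening: 0.629
gripper_force: 43.2
t: 14.6
tcp_pos: [0.5576, -0.408, -0.0103]
tool_rot: [[0.928, 0.372, 0.0], [0.372, -0.928, -0.0], [0.0, 0.0, -1.0]]
force: [0.0, 0.5, -2.4]
opening: 0.63
gripper_force: 43.2
t 14.6 tcp [ 0.5576 -0.408  -0.0103] yaw 21.82 F [ 0.   0.5 -2.4] open 0.63
tool delta [-0.0001 -0.0025  0.0025] turn(tool z) rad []
```

```bash
python3 -m pendant '[0,0,0.001,0,255,0,0,0.001,0,255,0,0,0.0005,0,255,0,0,0,0,255,0,0,0,0,255,0,0,0,0,255,0,0,0,0,255,0,0,0,0,255,0,0,0,0,255,0,0,0,0,255]'
```

```text
t: 15.6
tcp_pos: [0.5576, -0.408, -0.0127]
tool_rot: [[0.928, 0.372, -0.0], [0.372, -0.928, 0.0], [-0.0, -0.0, -1.0]]
force: [-2.8, 3.1, 5.4]
opening: 0.632
gripper_force: 43.7
```

```bash
python3 -m pendant '[0,0,0,0,90,0,0,0,0,75,0,0,0,0,60,0,0,0,0,60,0,0,0,0,60,0,0,-0.005,0,60,0,0,-0.015,0,60,0,0,-0.02,0,60,0,0,-0.03,0,60,0,0,-0.03,0,0]'
python3 -m pendant '[0,0,-0.03,0,0,0,0,-0.01,0,0,0.003,-0.04,0,0,0,0.003,-0.047,0,0,0,0.003,-0.047,0,0,0,0.003,-0.047,0,0,0,0.003,-0.047,0,0,0,0.003,-0.047,0,0,0,0.003,-0.047,0,0,0,0.003,-0.047,0,0,0]'
python3 -m pendant '[0.003,-0.047,0,0,0,0.003,-0.047,0,0,0,0.003,-0.047,0,0,0,0.003,-0.047,0,0,0,0.003,-0.047,0,0,0,0.004,-0.047,0,0,0,0.004,-0.047,0,0,0,0.004,-0.03,0,0,0,0,0,0,0,0,0,0,0,0,0]'
python3 to.py .335 .2915 .13
python3 - <<'E'
from h import *
im,d,c=grab('scene');np.savez('s1.npz',im=im,d=d)
print('green on stand',rect(c,comp(im,45,85,80,60,134,288,40),.05))
cv2.imwrite('pics/s1.png',im[60:330,60:440][...,::-1])
E
```

```text
t: 16.6
tcp_pos: [0.5576, -0.4081, 0.0894]
tool_rot: [[0.928, 0.372, 0.001], [0.372, -0.928, -0.0], [0.0, 0.001, -1.0]]
force: [0.0, -0.4, 0.7]
opening: 0.91
gripper_force: 0.0
t: 17.6
tcp_pos: [0.4417, -0.0549, 0.1273]
tool_rot: [[0.929, 0.371, 0.0], [0.371, -0.929, -0.0], [0.0, 0.0, -1.0]]
force: [1.3, 0.3, 0.4]
opening: 0.998
gripper_force: 0.0
t: 18.6
tcp_pos: [0.334, 0.2869, 0.127]
tool_rot: [[0.928, 0.373, -0.0], [0.373, -0.928, -0.0], [-0.0, 0.0, -1.0]]
force: [0.2, -0.6, -0.7]
opening: 0.999
gripper_force: 0.0
t 18.6 tcp [0.334  0.2869 0.127 ] yaw 21.91 F [ 0.2 -0.6 -0.7] open 0.999
tool delta [ 0.0027 -0.0039 -0.003 ] turn(tool z) rad []
green on stand ('rect', array([ 0.5791, -0.4111]), array([0.0895, 0.0812]), 'ang', np.float32(26.2), 'circ', array([ 0.5773, -0.407 ]), 0.097)
```

View pics/s1.png

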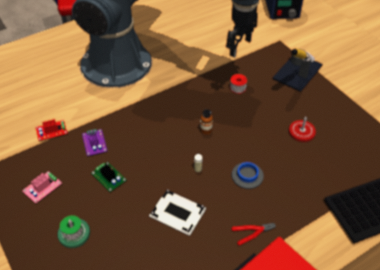

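Green reel sits on its stand (crop 72,227). Gripper hovers above the red reel (crop 238,83).

```bash
python3 - <<'E'
from h import *
im,d,c=grab('wrist');P=cloud(c,d);h=cv2.cvtColor(im,cv2.COLOR_RGB2HSV)
m=((h[...,0]<8)|(h[...,0]>172))&(h[...,1]>150)&(abs(P[...,2]-.038)<.004);q=P[m];print(len(q),cv2.minEnclosingCircle(q[:,:2].astype(np.float32)))
# iron: highest points
ti,tc=np.load('s1.npz')['d'],cam('scene');Q=cloud(tc,ti)[100:160,330:400].reshape(-1,3);Q=Q[(Q[:,2]>.05)&(Q[:,2]<.3)];print(Q[np.argsort(Q[:,2])[-5:]].round(3),Q.min(0).round(3),Q.max(0).round(3))
E
python3 to.py .335 .2915 -.025
```

```text
2319 ((0.3364781141281128, 0.29120296239852905), 0.027107520028948784)
[[0.468 0.395 0.209]
 [0.462 0.384 0.21 ]
 [0.467 0.391 0.211]
 [0.472 0.387 0.212]
 [0.478 0.386 0.212]] [0.37  0.381 0.05 ] [0.478 0.566 0.212]
t 18.7 tcp [0.3344 0.286  0.1271] yaw 21.78 F [ 0.6 -0.1  0.9] open 1.0
tool delta [ 0.0026 -0.0049  0.1521] turn(tool z) rad []
```

```bash
python3 -m pendant '[0.0035,-0.0045,0.01,0,0,0,0,0.03,0,0,0,0,0.03,0,0,0,0,0.03,0,0,0,0,0.02,0,0,0,0,0.01,0,0,0,0,0.01,0,0,0,0,0.007,0,0,0,0,0.003,0,0,0,0,0.002,0,0]' 40
python3 -m pendant '[0,0,0,0,0,0,0,0,0,0,0,0,0,0,70,0,0,0,0,85,0,0,0,0,100,0,0,0,0,255,0,0,0,0,255,0,0,0,0,255,0,0,0,0,255,0,0,0,0,255]'
```

```text
t: 19.7
tcp_pos: [0.3362, 0.2925, -0.0248]
tool_rot: [[0.928, 0.372, 0.001], [0.372, -0.928, 0.0], [0.001, -0.0, -1.0]]
force: [-0.1, 0.4, 0.4]
opening: 1.002
gripper_force: 0.0
t: 20.7
tcp_pos: [0.336, 0.2923, -0.0246]
tool_rot: [[0.928, 0.372, 0.0], [0.372, -0.928, 0.0], [0.0, 0.0, -1.0]]
force: [-1.1, -0.8, 6.3]
opening: 0.61
gripper_force: 40.9
```

```bash
python3 -m pendant '[0,0,-0.01,0,255,0,0,-0.02,0,255,0,0,-0.03,0,255,0,0,-0.03,0,255,0,0,-0.025,0,255,0,0,0,0,255,0.03,0.027,0,0,255,0.03,0.027,0,0,255,0.03,0.027,0,0,255,0,0,0,0,255]'
python3 -m pendant '[0.03,-0.004,0,0,255,0.03,-0.004,0,0,255,0.03,-0.005,0,0,255,0.03,-0.005,0,0,255,0.03,-0.005,0,0,255,0.028,-0.004,0,0,255,0,0,0,0,255,0,0,0,0,255,0,0,0,0,255,0,0,0,0,255]'
python3 to.py .605 .341 .09
cat > stand.py <<'E'
from h import *
import sys
h0,h1=(172,8) if sys.argv[1]=='r' else (45,85)
im,d,c=grab('wrist',sys.argv[2]);P=cloud(c,d)
m=((abs(P[...,2]-.012)<.004)&(d>0)).astype(np.uint8);m[:,:205]=0;m[:,325:]=0;m[:130]=0;m[230:]=0
m=cv2.morphologyEx(m,cv2.MORPH_OPEN,np.ones((3,3)));v,u=np.nonzero(m);pts=[]
for k in np.unique(u): pts.append((k,v[u==k].min()-.5))
for k in np.unique(v): pts+= [(u[v==k].min()-.5,k),(u[v==k].max()+.5,k)]
pts=np.array([p for p in pts if p[1]<200]);print('base',circfit(plane(c,pts,.012)))
zt=np.median(P[235:250,240:280,2]);print('top z',zt)
uv=comp(im,h0,h1,100,30,260,265,75);vv=uv[uv[:,1]>245];e=[]
for k in np.unique(vv[:,1]):
    if k<290: q=vv[vv[:,1]==k,0]; e+= [(q.min()-.5,k),(q.max()+.5,k)]
print('reel',circfit(plane(c,np.array(e),zt)))
E
python3 stand.py r w6.png
```

```text
t: 21.7
tcp_pos: [0.4529, 0.249, 0.0892]
tool_rot: [[0.929, 0.369, 0.001], [0.369, -0.929, 0.0], [0.001, 0.0, -1.0]]
force: [-1.0, -0.4, -2.8]
opening: 0.609
gripper_force: 43.5
t: 22.7
tcp_pos: [0.604, 0.3415, 0.0898]
tool_rot: [[0.928, 0.372, -0.001], [0.372, -0.928, -0.0], [-0.001, 0.0, -1.0]]
force: [-0.5, -0.9, -3.0]
opening: 0.607
gripper_force: 43.4
t 22.7 tcp [0.604  0.3415 0.0898] yaw 21.82 F [-0.5 -0.9 -3. ] open 0.607
tool delta [ 0.0007  0.0008 -0.0002] turn(tool z) rad []
base (array([0.6066, 0.3415]), np.float64(0.0826), np.int64(212))
top z 0.15305350997479095
reel (array([0.6054, 0.3429]), np.float64(0.0561), np.int64(67))
```

View pics/w6.png

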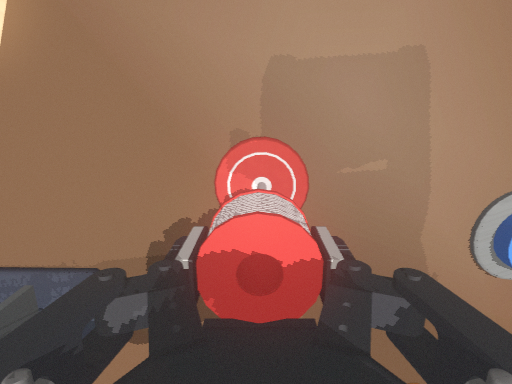

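Red reel's bore at (259,273), stand centre (262,185): about 1.5 mm to correct.

```bash
python3 -m pendant '[0.001,0.0015,0,0,255,0,0,0,0,255,0,0,0.015,0,255,0,0,0.015,0,255,0,0,0.015,0,255,0,0,0.015,0,255,0,0,0.01,0,255,0,0,0.01,0,255,0,0,0.01,0,255,0,0,0.004,0,255]'
python3 -m pendant '[0,0,0,0,255,0,0,0,0,255,0,0,0.002,0,255,0,0,0.002,0,255,0,0,0.001,0,255,0,0,0.001,0,255,0,0,0.001,0,255,0,0,0.0005,0,255,0,0,0,0,255,0,0,0,0,255]'
```

```text
t: 23.75
tcp_pos: [0.606, 0.3406, -0.0051]
tool_rot: [[0.928, 0.372, -0.001], [0.372, -0.928, -0.0], [-0.001, 0.0, -1.0]]
force: [-1.0, -0.3, -1.7]
opening: 0.608
gripper_force: 43.5
t: 24.75
tcp_pos: [0.6063, 0.3408, -0.0114]
tool_rot: [[0.928, 0.372, 0.0], [0.372, -0.928, 0.0], [0.0, -0.0, -1.0]]
force: [-0.1, 0.3, -2.9]
opening: 0.613
gripper_force: 43.5
```

```bash
python3 -m pendant '[0,0,0.0008,0,255,0,0,0.0005,0,255,0,0,0,0,255,0,0,0,0,255,0,0,0,0,255,0,0,0,0,255,0,0,0,0,255,0,0,0,0,255,0,0,0,0,255,0,0,0,0,255]'
```

```text
t: 25.75
tcp_pos: [0.6064, 0.3408, -0.0125]
tool_rot: [[0.928, 0.372, 0.0], [0.372, -0.928, 0.0], [0.0, -0.0, -1.0]]
force: [-2.3, -2.1, 5.1]
opening: 0.608
gripper_force: 44.2
```

```bash
python3 -m pendant '[0,0,0,0,95,0,0,0,0,75,0,0,0,0,60,0,0,0,0,60,0,0,0,0,60,0,0,-0.005,0,60,0,0,-0.015,0,60,0,0,-0.03,0,60,0,0,-0.04,0,60,0,0,-0.04,0,0]'
python3 -m pendant '[0,0,-0.01,0,0,-0.025,0.017,0,0,0,-0.037,0.026,0,0,0,-0.037,0.026,0,0,0,-0.037,0.026,0,0,0,-0.037,0.026,0,0,0,-0.037,0.026,0,0,0,-0.037,0.025,0,0,0,0,0,0,0,0,0,0,0,0,0]'
python3 -m pendant '[0,0,0,0,0,0,0,0,0,0,0,0,0,0,0,0,0,0,0,0,0,0,0,0,0,0,0,0,0,0,0,0,0,0,0,0,0,0,0,0,0,0,0,0,0,0,0,0,0,0]' >/dev/null
python3 - <<'E'
from h import *
im,d,c=grab('wrist','w7.png');P=cloud(c,d)
def top(x,y,z,r=.03):
    q=P[(d>0)&(abs(P[...,2]-z)<.004)&(np.hypot(P[...,0]-x,P[...,1]-y)<r)];print(len(q),cv2.minEnclosingCircle(q[:,:2].astype(np.float32)))
top(.44,.09,.086);top(.552,-.012,.055)
E
python3 to.py .441 .0905 -.002
```

```text
t: 26.75
tcp_pos: [0.6062, 0.3407, 0.1199]
tool_rot: [[0.928, 0.372, 0.0], [0.372, -0.928, 0.0], [0.001, -0.0, -1.0]]
force: [0.5, 0.2, 0.1]
opening: 0.912
gripper_force: 0.0
t: 27.75
tcp_pos: [0.4412, 0.0889, 0.1281]
tool_rot: [[0.929, 0.37, 0.002], [0.37, -0.929, 0.0], [0.002, 0.0, -1.0]]
force: [0.4, 0.6, 0.9]
opening: 0.998
gripper_force: 0.0
778 ((0.4397183358669281, 0.09140241146087646), 0.012776183895766735)
590 ((0.5515344738960266, -0.0124382134526968), 0.010716619901359081)
t 28.8 tcp [0.4409 0.0893 0.1273] yaw 21.82 F [-0.1 -0.1 -0.1] open 1.005
tool delta [ 0.0005 -0.0011  0.1293] turn(tool z) rad []
```

View pics/w7.png

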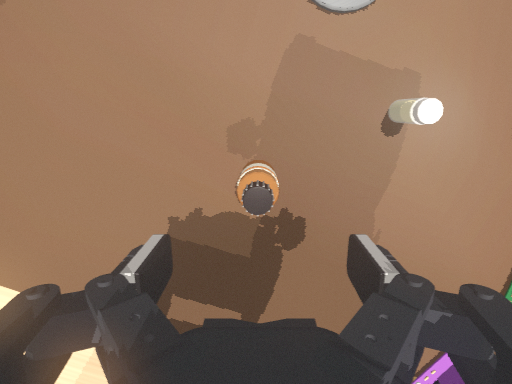

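Bottle cap at (258,198), right below the tool; vial (428,110) is well clear. Descend and grip softly.

```bash
python3 -m pendant '[0,-0.002,0.01,0,0,0,0,0.03,0,0,0,0,0.03,0,0,0,0,0.025,0,0,0,0,0.015,0,0,0,0,0.01,0,0,0,0,0.006,0,0,0,0,0.003,0,0,0,0,0,0,60,0,0,0,0,100]' 30
python3 -m pendant '[0,0,0,0,115,0,0,0,0,125,0,0,0,0,135,0,0,0,0,145,0,0,0,0,160,0,0,0,0,255,0,0,0,0,255,0,0,0,0,255,0,0,0,0,255,0,0,0,0,255]'
```

```text
t: 29.8
tcp_pos: [0.4405, 0.0912, -0.0012]
tool_rot: [[0.928, 0.372, 0.001], [0.372, -0.928, 0.0], [0.001, 0.0, -1.0]]
force: [0.4, -0.1, -0.1]
opening: 0.688
gripper_force: 0.0
t: 30.8
tcp_pos: [0.4404, 0.0911, -0.0014]
tool_rot: [[0.928, 0.372, 0.001], [0.372, -0.928, -0.0], [0.0, 0.0, -1.0]]
force: [-0.3, -1.6, 5.1]
opening: 0.413
gripper_force: 29.5
```

```bash
python3 -m pendant '[0,0,-0.005,0,255,0,0,-0.015,0,255,0,0,-0.02,0,255,0,0,-0.02,0,255,0,0,-0.015,0,255,0,0,-0.005,0,255,0.015,0.006,0,0,255,0.025,0.01,0,0,255,0.025,0.01,0,0,255,0.025,0.01,0,0,255]'
python3 -m pendant '[0.025,0.01,0,0,255,0.025,0.01,0,0,255,0.025,0.01,0,0,255,0.02,0.007,0,0,255,0.01,0.004,0,0,255,0,0,0,0,255,0,0,0,0,255,0,0,0,0,255,0,0,0,0,255,0,0,0,0,255]'
python3 - <<'E'
from h import *
im,d,c=grab('wrist','w8.png');np.savez('w8.npz',im=im,d=d);P=cloud(c,d)
q=P[(d>0)&(abs(P[...,2]-.166)<.005)&(np.hypot(P[...,0]-.65,P[...,1]-.092)<.03)];print('cap',len(q),cv2.minEnclosingCircle(q[:,:2].astype(np.float32)),q[:,2].mean())
uv=comp(im,100,130,80,30,260,200,130)
hull=cv2.convexHull(uv.astype(np.int32))[:,0];print('px',uv.min(0),uv.max(0),'cup rim',circfit(plane(c,hull,.026)))
E
python3 to.py .65 .0925 .0067
```

```text
t: 31.8
tcp_pos: [0.5377, 0.0911, 0.0777]
tool_rot: [[0.928, 0.372, -0.001], [0.372, -0.928, -0.0], [-0.001, -0.0, -1.0]]
force: [0.9, 0.1, -2.2]
opening: 0.412
gripper_force: 30.2
t: 32.8
tcp_pos: [0.6496, 0.0922, 0.0784]
tool_rot: [[0.928, 0.372, 0.0], [0.372, -0.928, -0.0], [0.0, 0.0, -1.0]]
force: [-0.7, -0.6, -1.2]
opening: 0.415
gripper_force: 30.2
cap 3133 ((0.6598784923553467, 0.09585876762866974), 0.028016548603773117) 0.16532645881963298
px [222 154] [296 216] cup rim (array([0.6517, 0.0945]), np.float64(0.0598), np.int64(27))
t 32.85 tcp [0.6496 0.0922 0.0785] yaw 21.82 F [ 0.3  0.3 -1.1] open 0.409
tool delta [ 0.0005 -0.0002  0.0718] turn(tool z) rad []
```

View pics/w8.png

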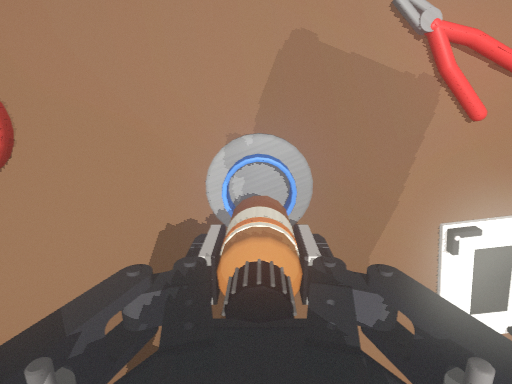

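Bottle held upright in view (cap at 262,290), over the cup ring (259,190). Lower in.

```bash
python3 -m pendant '[0.002,-0.0005,0.005,0,255,0,0,0.015,0,255,0,0,0.015,0,255,0,0,0.012,0,255,0,0,0.008,0,255,0,0,0.006,0,255,0,0,0.004,0,255,0,0,0.002,0,255,0,0,0.001,0,255,0,0,0.001,0,255]'
python3 -m pendant '[0,0,0.001,0,255,0,0,0,0,255,0,0,0,0,255,0,0,0,0,255,0,0,0,0,255,0,0,0.001,0,255,0,0,0,0,255,0,0,0,0,255,0,0,0,0,255,0,0,0,0,255]'
```

```text
t: 33.85
tcp_pos: [0.6518, 0.0934, 0.0096]
tool_rot: [[0.928, 0.372, 0.001], [0.372, -0.928, 0.0], [0.001, 0.0, -1.0]]
force: [0.5, -0.9, -0.8]
opening: 0.415
gripper_force: 30.2
t: 34.85
tcp_pos: [0.6515, 0.0933, 0.0073]
tool_rot: [[0.928, 0.372, 0.0], [0.372, -0.928, 0.0], [0.0, 0.0, -1.0]]
force: [-0.4, 0.4, -0.7]
opening: 0.408
gripper_force: 30.2
```

```bash
python3 -m pendant '[0,0,0.001,0,255,0,0,0,0,255,0,0,0,0,255,0,0,0,0,255,0,0,0,0,255,0,0,0,0,255,0,0,0,0,255,0,0,0,0,255,0,0,0,0,255,0,0,0,0,255]'
```

```text
t: 35.85
tcp_pos: [0.6517, 0.0933, 0.0066]
tool_rot: [[0.928, 0.372, 0.001], [0.372, -0.928, 0.0], [0.0, 0.0, -1.0]]
force: [-1.8, -0.7, 4.5]
opening: 0.414
gripper_force: 30.8
```

```bash
python3 -m pendant '[0,0,0,0,140,0,0,0,0,120,0,0,0,0,90,0,0,0,0,60,0,0,0,0,60,0,0,-0.005,0,60,0,0,-0.02,0,60,0,0,-0.04,0,60,0,0,-0.04,0,60,0,0,-0.02,0,0]'
python3 -m pendant '[-0.028,0.02,0,0,0,-0.037,0.027,0,0,0,-0.037,0.027,0,0,0,-0.037,0.027,0,0,0,-0.037,0.027,0,0,0,-0.037,0.027,0,0,0,-0.037,0.027,0,0,0,-0.037,0.027,0,0,0,-0.034,0.028,0,0,0,0,0,0,0.1,0]'
python3 -m pendant '[0,0,0,0.1,0,0,0,0,0,0,0,0,0,0,0,0,0,0,0,0,0,0,0,0,0,0,0,0,0,0,0,0,0,0,0,0,0,0,0,0,0,0,0,0,0,0,0,0,0,0]'
cat > brd.py <<'E'
from h import *
import sys
im,d,c=grab('wrist',sys.argv[1]);P=cloud(c,d)
q=P[(d>0)&(abs(P[...,2]-.04)<.004)&(np.hypot(P[...,0]-.441,P[...,1]+.247)<.04)]
print('sink',len(q),cv2.minAreaRect(q[:,:2].astype(np.float32)))
E
python3 brd.py w9.png; python3 to.py .441 -.2465 .0 10.3
```

```text
t: 36.85
tcp_pos: [0.6528, 0.0935, 0.1355]
tool_rot: [[0.928, 0.372, 0.005], [0.372, -0.928, 0.0], [0.004, 0.001, -1.0]]
force: [0.6, -0.1, 0.0]
opening: 0.908
gripper_force: 0.0
t: 37.85
tcp_pos: [0.4396, -0.2496, 0.1319]
tool_rot: [[0.962, 0.273, 0.0], [0.273, -0.962, -0.001], [0.0, 0.001, -1.0]]
force: [0.8, 0.8, 0.4]
opening: 0.998
gripper_force: 0.0
t: 38.85
tcp_pos: [0.4416, -0.246, 0.1313]
tool_rot: [[0.984, 0.18, -0.0], [0.18, -0.984, 0.0], [-0.0, -0.0, -1.0]]
force: [-0.5, -0.2, 0.7]
opening: 0.999
gripper_force: 0.0
sink 612 ((0.4409961700439453, -0.2470545768737793), (0.04056578874588013, 0.02373531460762024), 10.87353229522705)
t 38.9 tcp [ 0.4416 -0.246   0.1313] yaw 10.36 F [0.2 0.4 0. ] open 1.003
tool delta [-0.0007  0.0004  0.1313] turn(tool z) rad [np.float64(0.001)]
```

View pics/w9.png

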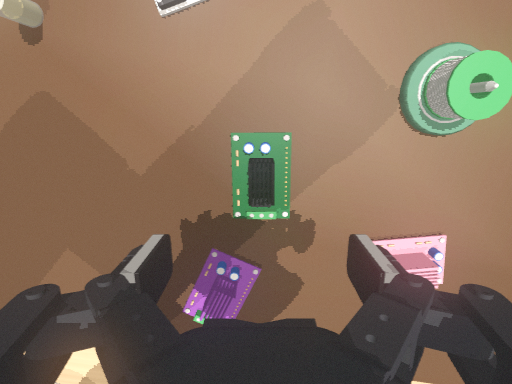

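Green board at (261,176) directly beneath, heat sink aligned; purple (222,285) and pink (412,258) not in the fingers' way. Green reel sits down on its spindle (490,88).

```bash
python3 -m pendant '[0,0.001,0.01,0,0,0,0,0.03,0,0,0,0,0.03,0,0,0,0,0.03,0,0,0,0,0.02,0,0,0,0,0.01,0,0,0,0,0.008,0,0,0,0,0.005,0,0,0,0,0.002,0,0,0,0,0,0,60]' 40
python3 -m pendant '[0,0,0,0,120,0,0,0,0,140,0,0,0,0,150,0,0,0,0,160,0,0,0,0,170,0,0,0,0,180,0,0,0,0,255,0,0,0,0,255,0,0,0,0,255,0,0,0,0,255]'
```

```text
t: 39.9
tcp_pos: [0.442, -0.2471, -0.0134]
tool_rot: [[0.984, 0.18, 0.001], [0.18, -0.984, -0.0], [0.001, 0.0, -1.0]]
force: [0.1, -0.3, -0.6]
opening: 0.853
gripper_force: 0.0
t: 40.9
tcp_pos: [0.4419, -0.2471, -0.0135]
tool_rot: [[0.984, 0.18, 0.0], [0.18, -0.984, -0.0], [0.0, 0.0, -1.0]]
force: [-0.9, 0.1, 5.4]
opening: 0.274
gripper_force: 39.4
```

```bash
python3 -m pendant '[0,0,-0.005,0,255,0,0,-0.015,0,255,0,0,-0.02,0,255,0,0,-0.025,0,255,0,0,-0.025,0,255,0,0,0,0,255,0.02,-0.006,0,0,255,0.03,-0.009,0,0,255,0.03,-0.009,0,0,255,0.03,-0.009,0,0,255]'
python3 -m pendant '[0.03,-0.009,0,0,255,0.03,-0.009,0,0,255,0.03,-0.009,0,0,255,0.022,-0.0065,0,0,255,0,0,0,-0.08,255,0,0,0,-0.08,255,0,0,0,-0.08,255,0,0,0,-0.08,255,0,0,0,0,255,0,0,0,0,255]'
python3 -m pendant '[0,0,0,0,255,0,0,0,0,255,0,0,0,0,255,0,0,0,0,255,0,0,0,0,255,0,0,0,0,255,0,0,0,0,255,0,0,0,0,255,0,0,0,0,255,0,0,0,0,255]' >/dev/null
python3 - <<'E'
from h import *
im,d,c=grab('wrist','w10.png');np.savez('w10.npz',im=im,d=d)
E
python3 to.py .6483 -.1418 -.0075 28.7
```

```text
t: 41.9
tcp_pos: [0.5445, -0.1939, 0.0752]
tool_rot: [[0.984, 0.18, -0.001], [0.18, -0.984, 0.001], [-0.001, -0.001, -1.0]]
force: [0.8, 0.1, -0.4]
opening: 0.276
gripper_force: 39.5
t: 42.9
tcp_pos: [0.6478, -0.1415, 0.0754]
tool_rot: [[0.878, 0.478, -0.001], [0.478, -0.878, 0.0], [-0.001, -0.001, -1.0]]
force: [0.9, -0.3, -1.4]
opening: 0.27
gripper_force: 39.3
t 43.95 tcp [ 0.6482 -0.1416  0.0763] yaw 28.69 F [-0.3  0.1 -1.4] open 0.27
tool delta [0.     0.0002 0.0838] turn(tool z) rad [np.float64(-0.0)]
```

View pics/w10.png

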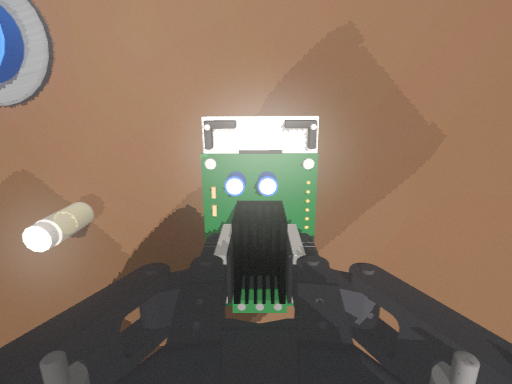

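Board held level (far corners 203,153 / 317,153), carrier's far edge at rows ~117, corners (203,117)/(319,117). Compare the two.

```bash
python3 - <<'E'
from h import *
f=np.load('w10.npz');im,d=f['im'],f['d'];c=cam('wrist');P=cloud(c,d)
h=cv2.cvtColor(im,cv2.COLOR_RGB2HSV).astype(int)
B=((h[...,0]>40)&(h[...,0]<90)&(h[...,1]>80));W=(h[...,1]<60)&(h[...,2]>140)
def edge(m,z,r0,r1,u0,u1,n):
    cols=range(u0,u1); far=[(u,np.nonzero(m[r0:r1,u])[0].min()+r0-.5) for u in cols if m[r0:r1,u].any()]
    F=plane(c,np.array(far),z)[:,:2]; F=F[abs(F@np.array([.877,.480])-np.median(F@np.array([.877,.480])))<.003]
    vx,vy,x0,y0=cv2.fitLine(F.astype(np.float32),cv2.DIST_HUBER,0,.001,.001).ravel()
    yaw=np.degrees(np.arctan2(vy,vx)); yaw=(yaw-90+90)%180-90
    L=[];Rr=[]
    for r in n:
        k=np.nonzero(m[r,190:335])[0]+190; L.append((k.min()-.5,r)); Rr.append((k.max()+.5,r))
    ax=np.array([np.cos(np.radians(yaw)),np.sin(np.radians(yaw))]);ay=np.array([-ax[1],ax[0]])
    l=np.median(plane(c,L,z)[:,:2]@ay);r=np.median(plane(c,Rr,z)[:,:2]@ay);e=np.median(F@ax)
    return yaw,e,l,r,l-r,ax,ay
zb=np.median(P[205:212,222:230,2]);print('board z',zb,np.median(P[165:175,250:275,2]))
for nm,m,z,a,half in(('carrier',W,.006,(105,140,212,312,range(120,146)),.062),('board',B,zb,(145,175,225,300,range(158,200)),.045)):
    yaw,e,l,r,w,ax,ay=edge(m,z,*a); C=ax*(e-half)+ay*(l+r)/2
    print(nm,'yaw',yaw.round(2),'centre',C.round(4),'width',w.round(4))
E
```

```text
board z 0.09838467435368498 0.0986259005429194
carrier yaw 27.61 centre [ 0.6516 -0.1381] width 0.095Traceback (most recent call last):
  File "<stdin>", line 18, in <module>
  File "<stdin>", line 7, in edge
  File "h.py", line 12, in plane
    r=np.c_[(uv[:,0]-p['cx'])/p['fx'],(uv[:,1]-p['cy'])/p['fy'],np.ones(len(uv))]@R
             ~~^^^^^
IndexError: index 0 is out of bounds for axis 1 with size 0
```

```bash
python3 - <<'E'
from h import *
f=np.load('w10.npz');im,d=f['im'],f['d'];c=cam('wrist');P=cloud(c,d)
B=abs(P[...,2]-.0985)<.005; h=cv2.cvtColor(im,cv2.COLOR_RGB2HSV).astype(int);W=(h[...,1]<60)&(h[...,2]>140)
print('hsv board',h[160,240:290:10].tolist())
for yaw in(28.0,28.7):
  a=np.radians(yaw);ax=np.array([np.cos(a),np.sin(a)]);ay=np.array([-ax[1],ax[0]])
  for nm,m,z,cols,r0,r1,rows,half in(('carrier',W,.006,range(212,312),105,140,range(121,146),.062),('board',B,.0985,range(225,300),140,175,range(160,200),.045)):
    far=np.array([(u,np.nonzero(m[r0:r1,u])[0].min()+r0-.5) for u in cols if m[r0:r1,u].any()])
    L=[];Q=[]
    for r in rows:
        k=np.nonzero(m[r,190:335])[0]+190; L.append((k.min()-.5,r));Q.append((k.max()+.5,r))
    l=plane(c,L,z)[:,:2];q=plane(c,Q,z)[:,:2];F=plane(c,far,z)[:,:2]
    e=np.median(F@ax);C=ax*(e-half)+ay*(np.median(l@ay)+np.median(q@ay))/2
    pf=lambda A:np.degrees(np.arctan2(*np.polyfit(A@ax,A@ay,1)[:1],1))
    print(nm,C.round(4),'width',(np.median(l@ay)-np.median(q@ay)).round(4),'side slopes deg',round(pf(l),2),round(pf(q),2),'far slope',round(np.degrees(np.polyfit(F@ay,F@ax,1)[0]),2))
E
```

```text
hsv board [[62, 48, 190], [62, 45, 192], [62, 47, 195], [62, 47, 194], [59, 47, 194]]
carrier [ 0.6515 -0.1385] width 0.0951 side slopes deg 0.76 3.24 far slope -2.56
board [ 0.6474 -0.1404] width 0.0599 side slopes deg 0.56 1.03 far slope -0.71
carrier [ 0.6515 -0.1391] width 0.0952 side slopes deg 0.06 2.55 far slope -1.87
board [ 0.6476 -0.1407] width 0.06 side slopes deg -0.14 0.33 far slope -0.01
```

```bash
python3 -m pendant '[0.0025,0.0005,0.005,0,255,0,0,0.015,0,255,0,0,0.018,0,255,0,0,0.015,0,255,0,0,0.01,0,255,0,0,0.007,0,255,0,0,0.004,0,255,0,0,0.003,0,255,0,0,0.002,0,255,0,0,0.001,0,255]'
python3 -m pendant '[0,0,0.001,0,255,0,0,0,0,255,0,0,0,0,255,0,0,0,0,255,0,0,0.001,0,255,0,0,0,0,255,0,0,0,0,255,0,0,0,0,255,0,0,0,0,255,0,0,0,0,255]'
```

```text
t: 44.95
tcp_pos: [0.6508, -0.1409, -0.0035]
tool_rot: [[0.877, 0.48, 0.0], [0.48, -0.877, -0.0], [0.0, 0.0, -1.0]]
force: [-0.0, 0.6, -1.3]
opening: 0.269
gripper_force: 39.4
t: 45.95
tcp_pos: [0.6506, -0.1409, -0.0057]
tool_rot: [[0.877, 0.48, 0.0], [0.48, -0.877, -0.0], [0.0, 0.0, -1.0]]
force: [0.8, -0.1, -1.2]
opening: 0.27
gripper_force: 39.4
```

```bash
python3 - <<'E'
from h import *
im,d,c=grab('wrist','w11.png')
E
python3 to.py .6505 -.1398 -.0075
```

```text
t 46.0 tcp [ 0.6506 -0.1409 -0.0057] yaw 28.69 F [ 0.   0.4 -0.6] open 0.271
tool delta [ 0.0004 -0.001   0.0018] turn(tool z) rad []
```

View pics/w11.png

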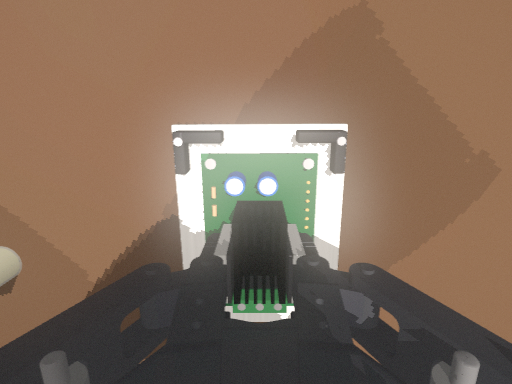

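Board centred between stops: side gaps 14 px each (189/203 and 317/331), far gap ~10 px. Lower the last 2 mm.

```bash
python3 -m pendant '[0,0,0.001,0,255,0,0,0,0,255,0,0,0.001,0,255,0,0,0,0,255,0,0,0.0003,0,255,0,0,0,0,255,0,0,0,0,255,0,0,0,0,255,0,0,0,0,255,0,0,0,0,255]'
```

```text
t: 47.0
tcp_pos: [0.6507, -0.1409, -0.0075]
tool_rot: [[0.877, 0.48, 0.0], [0.48, -0.877, -0.0], [0.0, 0.0, -1.0]]
force: [-3.7, 0.8, 5.3]
opening: 0.27
gripper_force: 40.4
```

Contact. Release gently, lift away, retreat, and check.

```bash
python3 -m pendant '[0,0,0,0,175,0,0,0,0,155,0,0,0,0,130,0,0,0,0,110,0,0,0,0,110,0,0,-0.005,0,110,0,0,-0.02,0,110,0,0,-0.04,0,110,0,0,-0.04,0,110,0,0,-0.04,0,110]'
python3 -m pendant '[-0.03,0,-0.03,0,110,-0.04,0.02,0,0,110,-0.04,0.02,0,0,110,-0.04,0.02,0,0,110,-0.04,0.02,0,0,110,-0.04,0.02,0,0,110,-0.04,0.02,0,0,110,-0.03,0.02,0,0,110,0,0,0,0,110,0,0,0,0,110]'
python3 - <<'E'
from h import *
im,d,c=grab('scene');np.savez('s2.npz',im=im,d=d)
a=im[95:325,80:400];cv2.imwrite('pics/s2.png',cv2.resize(a,None,fx=2.5,fy=2.5,interpolation=cv2.INTER_CUBIC)[...,::-1])
for n in('top','scene'):
    i,d,c=grab(n);P=cloud(c,d)
    for k,x,y,z,r in(('rg',.556,-.405,.05,.05),('rr',.605,.341,.05,.05),('cap',.65,.093,.094,.03),('sink',.649,-.141,.046,.04),('vial',.551,-.012,.055,.03)):
        q=P[(d>0)&(abs(P[...,2]-z)<.007)&(np.hypot(P[...,0]-x,P[...,1]-y)<r)]
        if len(q)>5: print(n,k,len(q),np.median(q[:,2]).round(4),[np.round(t,3) for t in cv2.minAreaRect(q[:,:2].astype(np.float32))])
E
```

```text
t: 48.0
tcp_pos: [0.6504, -0.1408, 0.1389]
tool_rot: [[0.877, 0.48, 0.0], [0.48, -0.877, -0.0], [0.0, 0.0, -1.0]]
force: [-0.2, -0.1, 0.3]
opening: 0.568
gripper_force: 0.0
t: 49.0
tcp_pos: [0.4544, -0.408, 0.1672]
tool_rot: [[0.878, 0.479, 0.0], [0.479, -0.878, 0.0], [0.0, -0.0, -1.0]]
force: [0.3, 0.2, 0.1]
opening: 0.566
gripper_force: 0.0
top rg 148 0.0492 [array([ 0.555, -0.408]), array([0.052, 0.05 ]), np.float64(86.179)]
top rr 155 0.0482 [array([0.604, 0.341]), array([0.054, 0.051]), np.float64(42.559)]
top cap 41 0.0925 [array([0.649, 0.093]), array([0.023, 0.023]), np.float64(53.898)]
top sink 56 0.0442 [array([ 0.647, -0.14 ]), array([0.04 , 0.026]), np.float64(31.96)]
top vial 27 0.0531 [array([ 0.549, -0.013]), array([0.018, 0.019]), np.float64(73.432)]
scene rg 298 0.051 [array([ 0.56 , -0.408]), array([0.055, 0.054]), np.float64(42.044)]
scene rr 187 0.0504 [array([0.608, 0.338]), array([0.054, 0.053]), np.float64(23.313)]
scene cap 62 0.0944 [array([0.653, 0.091]), array([0.025, 0.023]), np.float64(17.687)]
scene sink 137 0.0456 [array([ 0.651, -0.141]), array([0.041, 0.027]), np.float64(29.367)]
scene vial 43 0.0551 [array([ 0.554, -0.013]), array([0.017, 0.024]), np.float64(57.377)]
```

View pics/s2.png

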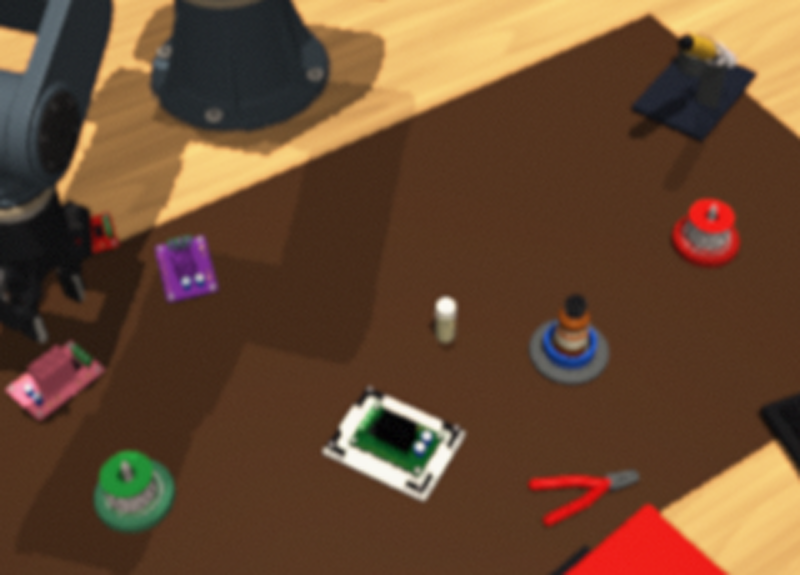

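The picture shows both reels down on their own stands (128,480 and 711,230), the bottle upright in its cup (573,335), and the board flat inside the stops (397,435). The vial and iron stand have not moved, and the measured heights match.

```bash
python3 -c "
from bench import arm
print(arm.sign_off())"
```

```text
the job is handed in; nothing more can be done
None
```

The job is handed in at about 49 s: both reels are down on their own stands, the bottle stands upright in its cup, the board lies flat in its carrier, and the vial and iron stand are unmoved; the first grasp on the green reel slipped off its top (28 N measured), with no visible shift, before the second held.

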